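Dock the sample carton and chock it

ROBOT

A 6-joint arm with a two-finger parallel gripper is mounted at the origin on the work surface. World frame = base frame: x ahead of the robot, y to its left, z up, the work surface at z = 0. Lengths are in m, angles in degrees, forces in N, time in s.
With the tool pointing down it reaches from about 0.35 to 0.875 m from the base axis. Payload 4.2 kg.
Tool frame: the origin (TCP) lies on the centre line of the jaws, within the pads' length; the fingertips stand 25 mm ahead of it and the grasp point (between the pads) lies 6 mm ahead of it (finger_overhang is the distance from the TCP to the fingertips, in m); z points along the fingers, y is the line along which they close (so a half turn about z gives the same grasp; the last joint's range is limited). The gripper opens to 87 mm and grips with 3 to 60 N. Pads are 19 mm wide; open, the fingers measure 117 mm over their backs; the gripper's body (75 mm by 190 mm) begins 51 mm behind the grasp point.
Start: joints at [-58.808, 22.042, 0.453, 0, -68.411, -14.817], TCP at [0.176, -0.6, 0.248] pointing down, gripper open.
Joint ranges: [-179.83, 179.83], [-69.29, 118.12], [-61.27, 80.66], [-181.25, 117.63], [-171.15, -9.14], [-177.46, 177.46]. Speed limits (degrees/s): [159.86, 159.86, 180, 180, 180, 180].

INTERFACE

Orientations are given as a 3x3 rotation matrix whose columns are the frame's x, y, z axes.
In Python, from station import sense, capture, finish_job, spot_in, tip_of, finger_overhang gives the robot as it stands. The module is installed in compiled form; this text tells all that it offers.
- The arm moves only by the tool servo_tool, never from a script. Its arguments are lists of equal length, an entry for each row: "slide": the shift along the tool's x, y, z in m, a list of three; "spin": the turn about the tool's z in degrees; "grip": the closure, from 0 (fully open) to 1 (shut). A call has exactly 5 rows; each row is the pose to reach, as a shift and turn from the pose commanded when the call began, along the tool's axes at that moment; what a row does not reach only later rows make up. A row lasts 1/12 s, in which the tool goes at most 41.7 mm and 7.16 degrees, less where a joint would pass 70% of its speed; a pose out of reach is approached as far as the arm can. A call with a gripper value outside its range is refused whole. The fingers move at their own pace and stop on an object; the grip force is fixed at half the most. Time passes only in rows, so rows that repeat a pose let the fingers close, or fill a call up. It gives the time, the measured TCP pose, the force, the opening and the grip force at its end, in the units of the state.
- sense(): the state, without advancing time (a new reading comes with each control period).
- capture(name): name is "scene" or "top"; returns a dict with "pixels" (400x640x3 uint8, blue, green, red), "depth" (400x640 float32, m along the optical axis (not along the pixel's ray), 0 where there is no reading), "fx", "fy", "cx", "cy" (pixels), "R" (3x3) and "t" (3): a world point X has camera coordinates R X + t. Camera axes: x right, y down, z forward; pixel columns grow to the right and rows downward; lengths in m; the calibration is good to about 2 mm. A picture is of the moment at which its call begins.
- finish_job(): hands the job in; it is judged then, once.
Trained networks look in the newest picture that a camera, given by its name, has taken for a name from the list of things; names that differ only in an ending like _2 or _b are one class to them, and where a whole thing is asked for, a point or a joint stands for the part that bears it (a point fixed in the world has none). Each returns a list of dicts, best first, with "conf" (0 to 1); they miss things now and then, are a little off and sometimes report something else, mostly with a low value. They report only what shows in the picture. A call takes as long as a camera call. They do not tell look-alikes from the thing itself.
- spot_in(thing, camera): "point" ([x, y, z] in m, in world coordinates, good to about 4 mm: the middle of the surface that is visible of it).
- tip_of(thing, camera): "point" ([x, y, z] in m, in world coordinates, good to about 4 mm: a listed point, or the origin of a listed thing).
The state is a dict: "time_s": time; "joints": joint angles; "joint_velocities": joint speeds; "effort": joint torques, N m; "tcp_pos": TCP position; "ee_rot": TCP orientation; "wrist_force": force on the tool from outside, world axes, zero at the start; "moment": the same for the moment, N m; "gripper_width": opening from 0.0 (shut) to 1.0 (fully open); "gripper_force": force on a finger pad.
Only numpy, scipy, OpenCV 4.12 (cv2) and the standard library are available. Lean on these libraries where they do the work, as an engineer would, in place of code of your own. Each camera call takes 0.05 s, during which the arm holds its last target. There are 200 camera calls.

TASK

Gently push the carton of sample jars along the roller lane, without lifting, tipping or shoving it, until it is fully home and square against the back stop of the analyser's bay. Then lay the yellow chock bar across the two side rails, centred, with its long face flush against the carton's rear face so that the carton cannot roll back, and let go. Leave the other things on the bench where they stand.

Things in the scene. Friction and masses are not known exactly. Their poses are not given: they have to be found in the camera images.
- lane: Fixed roller lane, 480 mm long (y), 158 mm wide (x). Origin at bench level, mid-lane; +y is the rolling direction, into the bay. 15 free-turning steel rollers (22 mm thick, every 32 mm, axes along x), tops at z = 55 mm, from y = -224 to +224 mm; slight friction, so a carton let go coasts a little. The bay, between two green cheeks, is at the +y end; the grey analyser stands behind it.
- rail_mid (a point): Midpoint between the two aluminium side rails, at the height of their flat tops (lane x = 0, y = 0, z = 65 mm). Each rail is 14 mm wide: from 65 to 79 mm either side of the lane's middle, running from lane y = -240 to +240 mm. Axes as the lane's.
- bay_home (a point): Point on the roller tops where the carton's origin lies when it is fully home: lane x = 0, y = 166 mm, z = 55 mm. The bay is 112 mm wide inside; its cheeks start, flared, at lane y = 112 mm and are 100 mm high above the bench. The rubber back stop's face is 65 mm further along +y, its top 113 mm above the bench. Axes as the lane's.
- carton: Open cardboard carton with six white jars with red caps fixed in it, about 0.65 kg, standing on the rollers upstream of the bay. 100 mm wide (x) by 130 mm long (y); walls 55 mm high and 5 mm thick, cap tops 77 mm above its underside. Origin at the centre of its underside; +y is its front (towards the bay), z up.
- carton_rear (a point): Centre of the carton's flat rear face, 30 mm above its underside and 65 mm behind its origin. Axes as the carton's.
- chock_bar: Yellow steel bar, 176 mm long (x), 30 mm wide (y), 20 mm high, about 0.45 kg, with a black upright grip block in the middle: 20 mm along x, 16 mm along y, from 20 to 70 mm above the underside. Origin at the centre of its underside. Starts lying on the bench between the robot and the lane. Either long face may go against the carton.
- wash_bottle: White wash bottle with orange cap and spout, 56 mm diameter, 170 mm tall; bystander. Origin at the centre of its underside.
- red_jar: White jar with red cap, 64 mm diameter, 105 mm tall; bystander. Origin at the centre of its underside.
- blue_bottle: Glass bottle with blue cap, 68 mm diameter, 160 mm tall; bystander. Origin at the centre of its underside.
- beaker: Glass beaker, 66 mm diameter, 85 mm tall; bystander. Origin at the centre of its underside.
Mind the look-alikes: they are no part of the job. What is meant by the chock_bar is not blue, orange or purple, and is the smaller of those in its own colour.

How it is judged:
By the outcome, as a careful person would: the job done as asked, in the order asked, and still so for the second after the job is handed in, with the robot touching nothing.
It also fails if it takes over 58 s, if anything falls off the work surface, if the arm or the gripper's body presses on something with over 40 N, if the wrist force passes 120 N, or if a joint passes its speed limit or range.

## Working session

There is one attempt and no reset: what is moved stays moved. The work goes in short steps, Python scripts to look and compute and a tool call to move; the robot and the scene stay as the last step left them, time stands still between calls to the robot, and variables do not carry over. Pictures are saved under pics/ and viewed, at most 10 in all, crops included, and the job is handed in when it is done.

Besides the shell and the picture viewer there is one more tool, called after "Call:" by a JSON object that holds its "name" and its "arguments", one argument or row to a line. servo_tool: Moves the arm, as the interface text tells. Its arguments: {"type":"object","properties":{"slide":{"type":"array"},"spin":{"type":"array"},"grip":{"type":"array"}},"required":["slide","spin","grip"]}

```bash
mkdir -p pics
python3 - <<'E'
from station import *
import cv2,numpy as np
s=sense();print(s['time_s'],s['tcp_pos'],np.round(s['ee_rot'],3),finger_overhang)
for c in('scene','top'):
    k=capture(c);cv2.imwrite(f'pics/{c}0.png',k['pixels']);np.savez(f'{c}0.npz',**k)
    for n in('lane','rail_mid','bay_home','carton','carton_rear','chock_bar','wash_bottle','red_jar','blue_bottle','beaker'):
        print(c,n,[(np.round(d['point'],3).tolist(),round(d['conf'],2)) for d in tip_of(n,c)][:4])
E
```

```text
0.0 [ 0.17608818 -0.59912397  0.24647388] [[-0.959 -0.282 -0.001]
 [-0.282  0.959  0.002]
 [ 0.     0.002 -1.   ]] 0.025
scene lane [([0.61, 0.021, -0.001], 0.75), ([0.614, 0.023, 0.065], 0.56)]
scene rail_mid [([0.612, 0.027, 0.066], 0.81)]
scene bay_home []
scene carton [([0.615, -0.046, 0.051], 0.93)]
scene carton_rear [([0.619, -0.11, 0.085], 0.9)]
scene chock_bar [([0.473, -0.43, -0.003], 0.74), ([0.283, 0.209, -0.0], 0.64), ([0.266, -0.428, 0.003], 0.64), ([0.304, -0.188, -0.003], 0.62)]
scene wash_bottle [([0.388, 0.355, -0.0], 0.68)]
scene red_jar []
scene blue_bottle [([0.552, -0.422, 0.001], 0.63)]
scene beaker [([0.793, -0.035, -0.002], 0.88)]
top lane [([0.617, 0.026, 0.005], 0.85)]
top rail_mid [([0.611, 0.022, 0.064], 0.56)]
top bay_home [([0.603, 0.187, 0.055], 0.96), ([0.473, -0.422, 0.002], 0.18)]
top carton [([0.614, -0.051, 0.057], 0.92), ([0.613, 0.025, 0.002], 0.58)]
top carton_rear [([0.618, -0.117, 0.092], 0.82)]
top chock_bar [([0.283, 0.218, 0.001], 0.96), ([0.443, 0.062, 0.001], 0.77), ([0.304, -0.183, 0.002], 0.77), ([0.267, -0.424, 0.0], 0.76)]
top wash_bottle [([0.389, 0.353, -0.004], 0.59)]
top red_jar [([0.473, -0.418, 0.003], 0.96)]
top blue_bottle [([0.557, -0.431, -0.0], 0.77)]
top beaker [([0.79, -0.034, -0.0], 0.71)]
```

View pics/scene0.png

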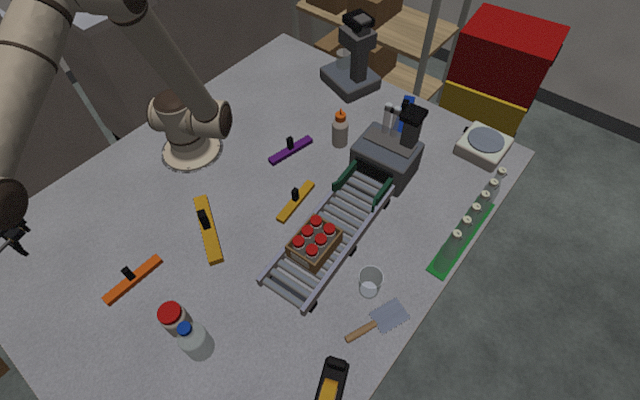

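View pics/top0.png

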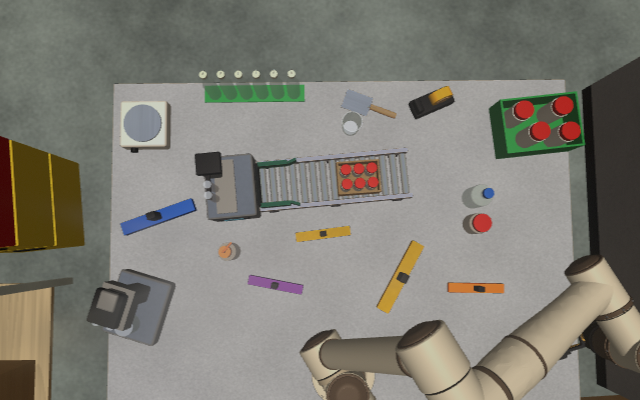

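The scene picture shows five bars. The target is the small yellow bar at top-view pixel (323,233), about (0.443, 0.062); the larger yellow one at (402,276) is a look-alike. The carton is at (358,177) on the lane, with the bay at the left end.

```bash
cat > h.py <<'E'
from station import *
import cv2,numpy as np
def cloud(k):
    v,u=np.mgrid[:400,:640];d=k['depth']
    P=np.stack([(u-k['cx'])/k['fx']*d,(v-k['cy'])/k['fy']*d,d],-1)
    W=(P-k['t'])@k['R'];W[d<=0]=np.nan
    return W
def rect(Q):
    (c,s,a)=cv2.minAreaRect((Q[:,:2]*1000).astype(np.float32));
    b=cv2.boxPoints((c,s,a));e=[b[1]-b[0],b[2]-b[1]];l=max(e,key=np.linalg.norm)
    return np.round(c,1),np.round(s,1),round(np.degrees(np.arctan2(l[1],l[0]))%180,2),len(Q)
def box(W,xr,yr,zr): return (W[...,0]>xr[0])&(W[...,0]<xr[1])&(W[...,1]>yr[0])&(W[...,1]<yr[1])&(W[...,2]>zr[0])&(W[...,2]<zr[1])
E
python3 - <<'E'
from h import *
k=dict(np.load('top0.npz'));W=cloud(k)
hsv=cv2.cvtColor(k['pixels'],cv2.COLOR_BGR2HSV)
yel=(hsv[...,0]>15)&(hsv[...,0]<32)&(hsv[...,1]>120)
m=box(W,(.38,.5),(-.05,.17),(.01,.03));print('bar',rect(W[m&yel]),rect(W[m]))
m=box(W,(.38,.5),(-.05,.17),(.055,.085));print('grip',rect(W[m]),np.nanmedian(W[m][:,2]))
m=box(W,(.5,.72),(-.3,.4),(.1,.12));m2=box(W,(.5,.72),(-.2,.1),(.1,.14));print('carton',rect(W[m2]),np.median(W[box(W,(.5,.72),(-.2,.1),(.12,.14))][:,2]))
# rails: bands
m=box(W,(.5,.72),(-.3,.2),(.058,.075));Q=W[m]
th=np.radians(4)
for it in range(6):
    l=np.array([np.cos(th),np.sin(th)]);n=np.array([-np.sin(th),np.cos(th)])
    X=(Q[:,:2]-[.612,.024])@l;Y=(Q[:,:2]-[.612,.024])@n
    o=[]
    for sgn in(1,-1):
        b=(abs(X*sgn-.072)<.013);p=np.polyfit(Y[b],X[b],1);o.append(p)
    th-=np.mean([o[0][0],o[1][0]])
print('rails yaw',np.degrees(th),o)
for sgn in(1,-1):
    b=(abs(X*sgn-.072)<.013);print(np.percentile(X[b],[1,50,99]),np.percentile(Y[b],[0,.5,99.5,100]))
print(np.median(Q[:,2]))
c=k
cr=k['pixels'][120:260,190:430];cv2.imwrite('pics/crop.png',cv2.resize(cr,None,fx=3.3,fy=3.3,interpolation=cv2.INTER_CUBIC))
E
```

```text
bar (array([442.6,  59.6]), array([ 29.3, 173.1]), np.float32(96.91), 454) (array([427.7,  64.1]), array([ 91.5, 195.5]), np.float32(111.83), 478)
grip (array([443. ,  58.4]), array([15.2, 18.8]), np.float32(100.48), 32) 0.07044067972101284
carton (array([613.6, -50.9]), array([101.3, 131. ]), np.float32(93.78), 974) 0.13157977459835551
rails yaw 4.908674537087547 [array([0.00247365, 0.07155677]), array([-0.00247365, -0.07219059])]
[0.06138041 0.07160268 0.07904355] [-0.23981194 -0.23800742  0.15323577  0.16163729]
[-0.07891472 -0.07237832 -0.06191628] [-0.23967491 -0.23823289  0.1794009   0.18246797]
0.06366129542036601
```

View pics/crop.png

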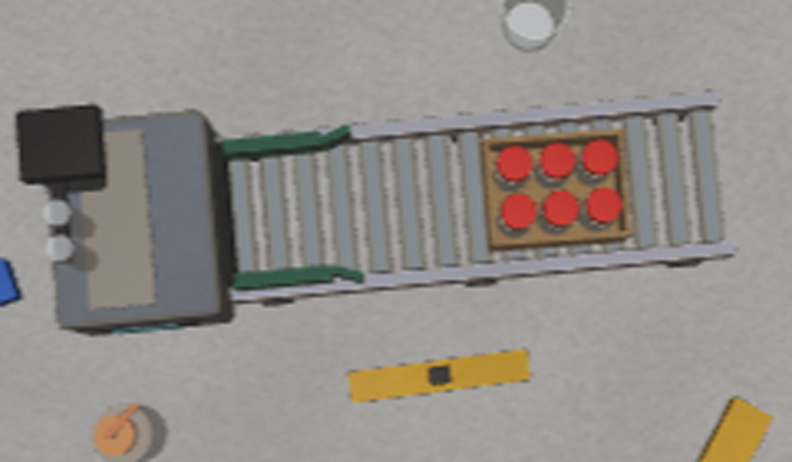

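Call:
{"name": "servo_tool", "arguments": {
  "slide": [
    [-0.035,0.0195,0],
    [-0.07,0.039,0],
    [-0.105,0.0585,0],
    [-0.14,0.078,0],
    [-0.175,0.0975,0]
  ],
  "spin": [0,0,0,0,0],
  "grip": [0.43,0.43,0.43,0.43,0.43]
}}

```text
time_s: 1.52
tcp_pos: [0.3175, -0.4554, 0.2477]
ee_rot: [[-0.96, -0.281, 0.0], [-0.281, 0.96, -0.0], [-0.0, -0.0, -1.0]]
wrist_force: [0.5, 0.0, -0.6]
gripper_width: 0.708
gripper_force: 0.0
```

Call:
{"name": "servo_tool", "arguments": {
  "slide": [
    [-0.035,0.0195,0],
    [-0.07,0.039,0],
    [-0.105,0.0585,0],
    [-0.14,0.078,0],
    [-0.175,0.0975,0]
  ],
  "spin": [0,0,0,0,0],
  "grip": [0.43,0.43,0.43,0.43,0.43]
}}

```text
time_s: 1.93
tcp_pos: [0.4582, -0.3122, 0.2479]
ee_rot: [[-0.959, -0.282, 0.001], [-0.282, 0.959, -0.0], [-0.001, -0.0, -1.0]]
wrist_force: [0.0, -0.6, -0.8]
gripper_width: 0.572
gripper_force: 0.0
```

Call:
{"name": "servo_tool", "arguments": {
  "slide": [
    [-0.035,0.0195,0],
    [-0.07,0.039,0],
    [-0.105,0.0585,0],
    [-0.14,0.078,0],
    [-0.175,0.0975,0]
  ],
  "spin": [-7,-14,-21,-28,-35],
  "grip": [0.43,0.43,0.43,0.43,0.43]
}}

```text
time_s: 2.35
tcp_pos: [0.5986, -0.1693, 0.2478]
ee_rot: [[-0.619, -0.785, 0.0], [-0.785, 0.619, -0.0], [-0.0, -0.0, -1.0]]
wrist_force: [0.7, -0.9, 0.9]
gripper_width: 0.568
gripper_force: 0.0
```

Call:
{"name": "servo_tool", "arguments": {
  "slide": [
    [0,0,0],
    [0,0,0],
    [0,0,0],
    [0,0,0],
    [0,0,0]
  ],
  "spin": [-7,-14,-21,-28,-35],
  "grip": [0.43,0.43,0.43,0.43,0.43]
}}

```text
time_s: 2.77
tcp_pos: [0.5976, -0.1707, 0.2475]
ee_rot: [[-0.057, -0.998, -0.0], [-0.998, 0.057, -0.0], [0.0, 0.0, -1.0]]
wrist_force: [0.8, -0.9, 0.9]
gripper_width: 0.572
gripper_force: 0.0
```

Call:
{"name": "servo_tool", "arguments": {
  "slide": [
    [0,0,0],
    [0,0,0],
    [0,0,0],
    [0,0,0],
    [0,0,0]
  ],
  "spin": [-5,-8.5,-8.5,-8.5,-8.5],
  "grip": [0.43,0.43,0.43,0.43,0.43]
}}

```text
time_s: 3.18
tcp_pos: [0.5975, -0.171, 0.2476]
ee_rot: [[0.084, -0.996, 0.0], [-0.996, -0.084, 0.0], [-0.0, -0.0, -1.0]]
wrist_force: [0.5, -0.0, 0.9]
gripper_width: 0.572
gripper_force: 0.0
```

Call:
{"name": "servo_tool", "arguments": {
  "slide": [
    [-0.01,-0.013,0.02],
    [-0.02,-0.027,0.05],
    [-0.02,-0.027,0.08],
    [-0.02,-0.027,0.11],
    [-0.02,-0.027,0.125]
  ],
  "spin": [0,0,0,0,0],
  "grip": [0.43,0.43,0.43,0.43,0.43]
}}

```text
time_s: 3.6
tcp_pos: [0.6206, -0.1482, 0.1183]
ee_rot: [[0.083, -0.996, -0.006], [-0.997, -0.083, 0.001], [-0.002, 0.006, -1.0]]
wrist_force: [0.1, -0.4, -0.4]
gripper_width: 0.571
gripper_force: 0.0
```

Call:
{"name": "servo_tool", "arguments": {
  "slide": [
    [0,0,0.01],
    [0,0,0.02],
    [0,0,0.022],
    [0,0,0.022],
    [0,0,0.022]
  ],
  "spin": [0,0,0,0,0],
  "grip": [0.43,0.43,0.43,0.43,0.43]
}}

```text
time_s: 4.02
tcp_pos: [0.6235, -0.1489, 0.1018]
ee_rot: [[0.085, -0.996, 0.002], [-0.996, -0.085, -0.0], [0.001, -0.002, -1.0]]
wrist_force: [0.6, -0.1, 0.5]
gripper_width: 0.568
gripper_force: 0.0
```

Run:
```python
from h import *
s=sense();print(s['time_s'],s['tcp_pos'],s['wrist_force'])
a=capture('scene')['pixels'];cv2.imwrite('pics/s1.png',cv2.resize(a[140:340,200:440],None,fx=3,fy=3,interpolation=cv2.INTER_CUBIC))
```

```text
4.0167 [ 0.62348367 -0.14890316  0.10181644] [ 0.57721581 -0.06528726  0.53327004]
```

View pics/s1.png

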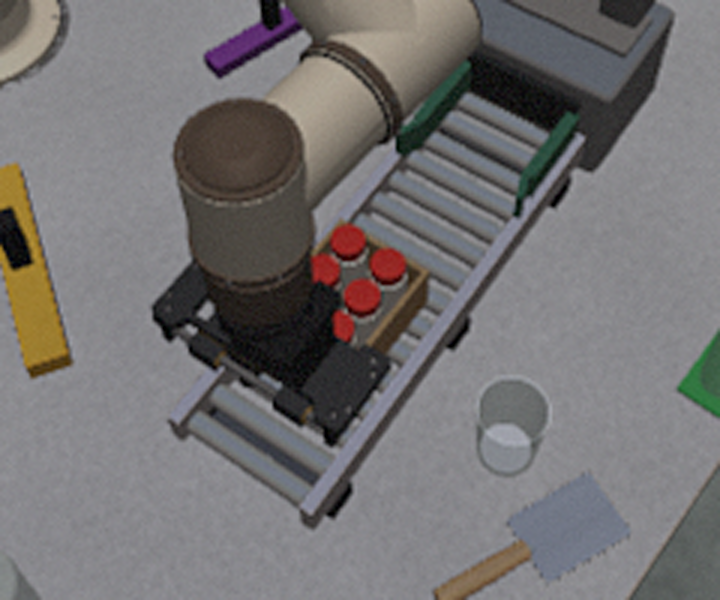

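Call:
{"name": "servo_tool", "arguments": {
  "slide": [
    [-0.004,0,0],
    [-0.008,0,0],
    [-0.012,0,0],
    [-0.015,0,0],
    [-0.017,0,0]
  ],
  "spin": [0,0,0,0,0],
  "grip": [0.43,0.43,0.43,0.43,0.43]
}}

```text
time_s: 4.48
tcp_pos: [0.6213, -0.1312, 0.1008]
ee_rot: [[0.086, -0.996, 0.0], [-0.996, -0.086, 0.0], [-0.0, -0.0, -1.0]]
wrist_force: [-0.2, -1.1, -0.8]
gripper_width: 0.568
gripper_force: 0.0
```

Call:
{"name": "servo_tool", "arguments": {
  "slide": [
    [-0.002,0,0],
    [-0.004,0,0],
    [-0.006,0,0],
    [-0.008,0,0],
    [-0.01,0,0]
  ],
  "spin": [0,0,0,0,0],
  "grip": [0.43,0.43,0.43,0.43,0.43]
}}

```text
time_s: 4.9
tcp_pos: [0.6204, -0.1218, 0.1005]
ee_rot: [[0.085, -0.996, 0.0], [-0.996, -0.085, -0.0], [0.0, -0.0, -1.0]]
wrist_force: [0.1, -0.3, -0.3]
gripper_width: 0.568
gripper_force: 0.3
```

Call:
{"name": "servo_tool", "arguments": {
  "slide": [
    [-0.002,0,0],
    [-0.004,0,0],
    [-0.006,0,0],
    [-0.008,0,0],
    [-0.01,0,0]
  ],
  "spin": [0,0,0,0,0],
  "grip": [0.43,0.43,0.43,0.43,0.43]
}}

```text
time_s: 5.32
tcp_pos: [0.6195, -0.1117, 0.1006]
ee_rot: [[0.085, -0.996, 0.0], [-0.996, -0.085, 0.0], [0.0, -0.0, -1.0]]
wrist_force: [0.1, -1.2, 0.7]
gripper_width: 0.574
gripper_force: 0.3
```

Call:
{"name": "servo_tool", "arguments": {
  "slide": [
    [-0.003,0,0],
    [-0.006,0,0],
    [-0.009,0,0],
    [-0.012,0,0],
    [-0.015,0,0]
  ],
  "spin": [0,0,0,0,0],
  "grip": [0.43,0.43,0.43,0.43,0.43]
}}

```text
time_s: 5.73
tcp_pos: [0.6182, -0.0966, 0.1005]
ee_rot: [[0.085, -0.996, -0.0], [-0.996, -0.085, 0.0], [-0.0, 0.0, -1.0]]
wrist_force: [0.4, -1.0, -0.7]
gripper_width: 0.568
gripper_force: 0.3
```

Call:
{"name": "servo_tool", "arguments": {
  "slide": [
    [-0.004,0,0],
    [-0.008,0,0],
    [-0.012,0,0],
    [-0.016,0,0],
    [-0.02,0,0]
  ],
  "spin": [0,0,0,0,0],
  "grip": [0.43,0.43,0.43,0.43,0.43]
}}

```text
time_s: 6.15
tcp_pos: [0.6165, -0.0766, 0.1006]
ee_rot: [[0.085, -0.996, 0.0], [-0.996, -0.085, -0.0], [0.0, -0.0, -1.0]]
wrist_force: [0.6, -0.4, -0.6]
gripper_width: 0.572
gripper_force: 0.3
```

Call:
{"name": "servo_tool", "arguments": {
  "slide": [
    [-0.004,0,0],
    [-0.008,0,0],
    [-0.012,0,0],
    [-0.016,0,0],
    [-0.02,0,0]
  ],
  "spin": [0,0,0,0,0],
  "grip": [0.43,0.43,0.43,0.43,0.43]
}}

```text
time_s: 6.57
tcp_pos: [0.6148, -0.0567, 0.1006]
ee_rot: [[0.085, -0.996, 0.0], [-0.996, -0.085, 0.0], [0.0, -0.0, -1.0]]
wrist_force: [0.2, -0.5, -0.7]
gripper_width: 0.569
gripper_force: 0.3
```

Call:
{"name": "servo_tool", "arguments": {
  "slide": [
    [-0.004,0,0],
    [-0.008,0,0],
    [-0.012,0,0],
    [-0.016,0,0],
    [-0.02,0,0]
  ],
  "spin": [0,0,0,0,0],
  "grip": [0.43,0.43,0.43,0.43,0.43]
}}

```text
time_s: 6.98
tcp_pos: [0.6131, -0.0367, 0.1006]
ee_rot: [[0.085, -0.996, 0.0], [-0.996, -0.085, 0.0], [0.0, -0.0, -1.0]]
wrist_force: [1.7, -0.4, 0.1]
gripper_width: 0.573
gripper_force: 0.3
```

Call:
{"name": "servo_tool", "arguments": {
  "slide": [
    [-0.004,0,0],
    [-0.007,0,0],
    [-0.01,0,0],
    [-0.0125,0,0],
    [-0.015,0,0]
  ],
  "spin": [0,0,0,0,0],
  "grip": [0.43,0.43,0.43,0.43,0.43]
}}

```text
time_s: 7.4
tcp_pos: [0.6118, -0.022, 0.1006]
ee_rot: [[0.085, -0.996, -0.0], [-0.996, -0.085, -0.0], [0.0, 0.0, -1.0]]
wrist_force: [-0.2, -0.5, -0.7]
gripper_width: 0.572
gripper_force: 0.4
```

```bash
cat >> h.py <<'E'
O=np.array([.6117,.024]);T=np.radians(4.9);L=np.array([[np.cos(T),np.sin(T)],[-np.sin(T),np.cos(T)]])
def lane(p): return L@(np.asarray(p)[:2]-O)
def look(name=None,crop=None,cam='top'):
    s=sense();print(s['time_s'],'tcp lane',np.round(lane(s['tcp_pos'])*1000,1),s['tcp_pos'][2].round(4),'F lane',np.round(L@s['wrist_force'][:2],1),s['wrist_force'][2].round(1))
    k=capture(cam);W=cloud(k);hs=cv2.cvtColor(k['pixels'],cv2.COLOR_BGR2HSV)
    red=((hs[...,0]<8)|(hs[...,0]>172))&(hs[...,1]>120)
    m=box(W,(.5,.72),(-.2,.35),(.12,.145))&red;Q=W[m]
    if len(Q)>20:print('caps',rect(Q),'lane',np.round(lane(np.array(rect(Q)[0])/1000)*1000,1))
    if name: 
        a=k['pixels'];r=crop;a=a[r[0]:r[1],r[2]:r[3]];f=min(800/a.shape[1],600/a.shape[0]);cv2.imwrite('pics/'+name,cv2.resize(a,None,fx=f,fy=f,interpolation=cv2.INTER_CUBIC))
    return k,W,hs
E
python3 - <<'E'
from h import *
k=dict(np.load('top0.npz'));W=cloud(k);hs=cv2.cvtColor(k['pixels'],cv2.COLOR_BGR2HSV)
m=box(W,(.5,.72),(-.2,.35),(.12,.145));print('caps at start',rect(W[m]),lane(np.array(rect(W[m])[0])/1000))
look('t2.png',(110,260,190,430))
E
```

```text
caps at start (array([591.5, 121.6]), array([456.6, 182.9]), np.float32(89.96), 2328) [-0.01178948  0.09896872]
7.4 tcp lane [ -3.8 -45.8] 0.1006 F lane [-0.3 -0.4] -0.7
caps (array([577. ,  45.5]), array([18.9, 75.5]), np.float32(92.46), 80) lane [-32.7  24.4]
```

View pics/t2.png

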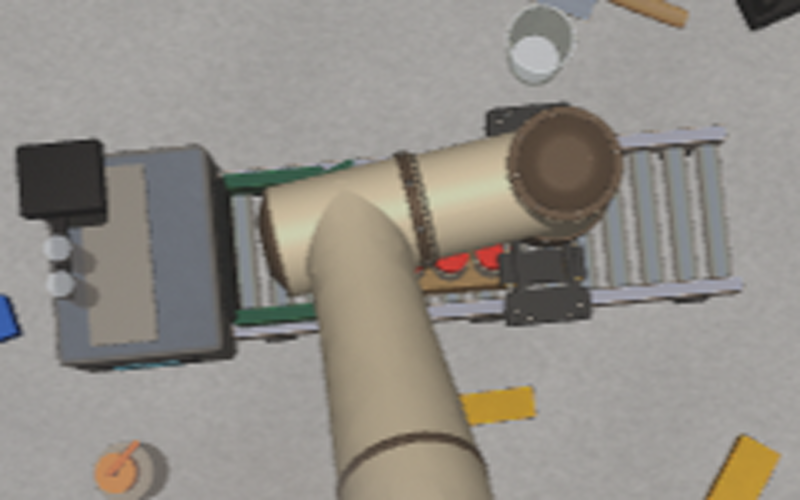

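The carton is moving ahead of the gripper, but the arm hides most of it. I'll check its alignment from the scene camera before it enters the bay.

Run:
```python
from h import *
k,W,hs=look('s3.png',(140,290,240,440),'scene')
for n in('carton','carton_rear'):
    print(n,[(np.round(lane(d['point'])*1000,1).tolist(),round(d['conf'],2)) for d in tip_of(n,'scene')][:2])
red=((hs[...,0]<8)|(hs[...,0]>172))&(hs[...,1]>120)
m=(box(W,(.5,.72),(-.2,.35),(.125,.145))&red).astype(np.uint8)
n,lab=cv2.connectedComponents(m)
for i in range(1,n):
    Q=W[lab==i]
    if len(Q)>15:print(len(Q),np.round(lane(np.median(Q,0))*1000,1))
k=dict(np.load('scene0.npz'));W=cloud(k);hs=cv2.cvtColor(k['pixels'],cv2.COLOR_BGR2HSV)
red=((hs[...,0]<8)|(hs[...,0]>172))&(hs[...,1]>120)
m=(box(W,(.5,.72),(-.2,.35),(.125,.145))&red).astype(np.uint8)
n,lab=cv2.connectedComponents(m);print('start')
for i in range(1,n):
    Q=W[lab==i]
    if len(Q)>15:print(len(Q),np.round(lane(np.median(Q,0))*1000,1))
```

```text
7.45 tcp lane [ -3.8 -45.5] 0.1005 F lane [ 0.2 -0.3] -0.1
caps (array([615.6,  90. ]), array([48.4, 92.1]), np.float32(139.6), 215) lane [ 9.5 65.4]
carton [([-6.5, 35.9], 0.86), ([-5.6, -31.5], 0.51)]
carton_rear [([-4.1, -32.5], 0.92)]
48 [-20.7  74.9]
152 [22.5 58.3]
start
101 [-23.3 -35.9]
101 [ 19.7 -36.1]
107 [-24.6 -74.5]
113 [ 19.4 -75.5]
107 [ -25.  -113.3]
117 [  18.1 -114. ]
```

View pics/s3.png

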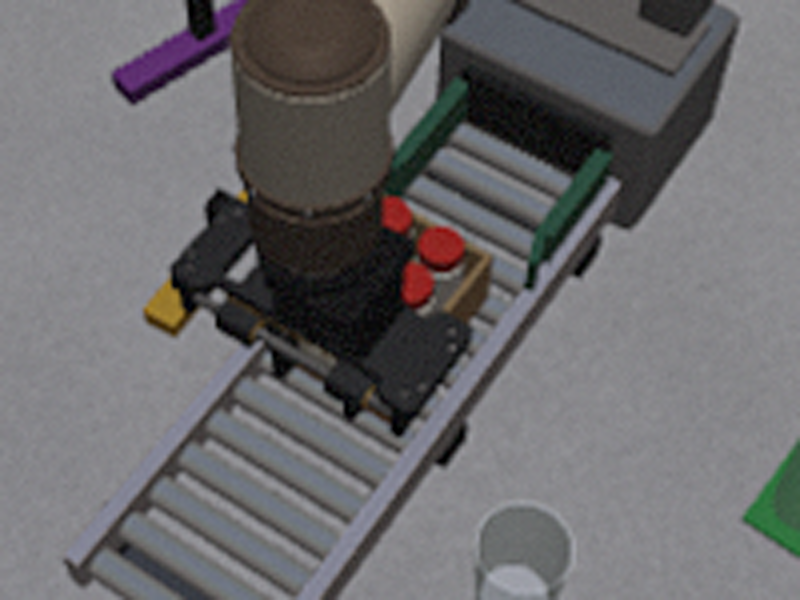

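The carton sits about 3 mm off centre, with the flared cheeks just ahead of its front edge. I'll push on slowly.

Call:
{"name": "servo_tool", "arguments": {
  "slide": [
    [-0.002,0,0],
    [-0.004,0,0],
    [-0.006,0,0],
    [-0.008,0,0],
    [-0.01,0,0]
  ],
  "spin": [0,0,0,0,0],
  "grip": [0.43,0.43,0.43,0.43,0.43]
}}

```text
time_s: 8.02
tcp_pos: [0.6109, -0.0121, 0.1005]
ee_rot: [[0.085, -0.996, -0.0], [-0.996, -0.085, -0.0], [-0.0, 0.0, -1.0]]
wrist_force: [0.2, -0.6, -0.1]
gripper_width: 0.572
gripper_force: 0.3
```

Call:
{"name": "servo_tool", "arguments": {
  "slide": [
    [-0.002,0,0],
    [-0.004,0,0],
    [-0.006,0,0],
    [-0.008,0,0],
    [-0.01,0,0]
  ],
  "spin": [0,0,0,0,0],
  "grip": [0.43,0.43,0.43,0.43,0.43]
}}

```text
time_s: 8.43
tcp_pos: [0.61, -0.0021, 0.1005]
ee_rot: [[0.085, -0.996, -0.0], [-0.996, -0.085, -0.0], [0.0, 0.0, -1.0]]
wrist_force: [-0.4, -0.4, -0.2]
gripper_width: 0.571
gripper_force: 0.3
```

Call:
{"name": "servo_tool", "arguments": {
  "slide": [
    [-0.0025,0,0],
    [-0.005,0,0],
    [-0.0075,0,0],
    [-0.01,0,0],
    [-0.0125,0,0]
  ],
  "spin": [0,0,0,0,0],
  "grip": [0.43,0.43,0.43,0.43,0.43]
}}

```text
time_s: 8.85
tcp_pos: [0.6091, 0.0104, 0.1006]
ee_rot: [[0.085, -0.996, 0.0], [-0.996, -0.085, 0.0], [-0.0, -0.0, -1.0]]
wrist_force: [0.3, -0.3, -0.3]
gripper_width: 0.569
gripper_force: 0.4
```

Call:
{"name": "servo_tool", "arguments": {
  "slide": [
    [-0.0025,0,0],
    [-0.005,0,0],
    [-0.0075,0,0],
    [-0.01,0,0],
    [-0.0125,0,0]
  ],
  "spin": [0,0,0,0,0],
  "grip": [0.43,0.43,0.43,0.43,0.43]
}}

```text
time_s: 9.27
tcp_pos: [0.608, 0.0229, 0.1005]
ee_rot: [[0.085, -0.996, -0.0], [-0.996, -0.085, 0.0], [-0.0, -0.0, -1.0]]
wrist_force: [-1.0, -0.2, 0.2]
gripper_width: 0.563
gripper_force: 0.3
```

Call:
{"name": "servo_tool", "arguments": {
  "slide": [
    [-0.003,0,0],
    [-0.006,0,0],
    [-0.009,0,0],
    [-0.012,0,0],
    [-0.015,0,0]
  ],
  "spin": [0,0,0,0,0],
  "grip": [0.43,0.43,0.43,0.43,0.43]
}}

```text
time_s: 9.68
tcp_pos: [0.6067, 0.0379, 0.1006]
ee_rot: [[0.085, -0.996, 0.0], [-0.996, -0.085, 0.0], [-0.0, -0.0, -1.0]]
wrist_force: [-0.2, -1.0, -1.3]
gripper_width: 0.571
gripper_force: 0.3
```

Call:
{"name": "servo_tool", "arguments": {
  "slide": [
    [-0.003,0,0],
    [-0.006,0,0],
    [-0.009,0,0],
    [-0.012,0,0],
    [-0.015,0,0]
  ],
  "spin": [0,0,0,0,0],
  "grip": [0.43,0.43,0.43,0.43,0.43]
}}

```text
time_s: 10.1
tcp_pos: [0.6055, 0.0528, 0.1005]
ee_rot: [[0.085, -0.996, 0.0], [-0.996, -0.085, 0.0], [-0.0, -0.0, -1.0]]
wrist_force: [-0.9, -1.7, -0.4]
gripper_width: 0.568
gripper_force: 0.3
```

Call:
{"name": "servo_tool", "arguments": {
  "slide": [
    [-0.003,0,0],
    [-0.006,0,0],
    [-0.009,0,0],
    [-0.012,0,0],
    [-0.015,0,0]
  ],
  "spin": [0,0,0,0,0],
  "grip": [0.43,0.43,0.43,0.43,0.43]
}}

```text
time_s: 10.52
tcp_pos: [0.6042, 0.0678, 0.1006]
ee_rot: [[0.085, -0.996, 0.0], [-0.996, -0.085, 0.0], [-0.0, -0.0, -1.0]]
wrist_force: [0.1, -0.7, -1.0]
gripper_width: 0.568
gripper_force: 0.3
```

Call:
{"name": "servo_tool", "arguments": {
  "slide": [
    [-0.003,0,0],
    [-0.006,0,0],
    [-0.009,0,0],
    [-0.012,0,0],
    [-0.015,0,0]
  ],
  "spin": [0,0,0,0,0],
  "grip": [0.43,0.43,0.43,0.43,0.43]
}}

```text
time_s: 10.93
tcp_pos: [0.603, 0.0827, 0.1006]
ee_rot: [[0.085, -0.996, 0.0], [-0.996, -0.085, 0.0], [-0.0, -0.0, -1.0]]
wrist_force: [-0.5, -0.9, -0.7]
gripper_width: 0.573
gripper_force: 0.3
```

Run:
```python
from h import *
k,W,hs=look('s4.png',(110,230,280,440),'scene')
for n in('carton','carton_rear'):
    print(n,[(np.round(lane(d['point'])*1000,1).tolist(),round(d['conf'],2)) for d in tip_of(n,'scene')][:2])
```

```text
10.9333 tcp lane [-3.7 59.2] 0.1006 F lane [-0.6 -0.9] -0.7
caps (array([613.4, 195.8]), array([40.1, 84.7]), np.float32(135.23), 137) lane [ 16.4 171. ]
carton [([-2.9, 137.2], 0.82)]
carton_rear [([-4.6, 74.3], 0.86)]
```

Call:
{"name": "servo_tool", "arguments": {
  "slide": [
    [-0.002,0,0],
    [-0.004,0,0],
    [-0.006,0,0],
    [-0.008,0,0],
    [-0.01,0,0]
  ],
  "spin": [0,0,0,0,0],
  "grip": [0.43,0.43,0.43,0.43,0.43]
}}

```text
time_s: 11.5
tcp_pos: [0.6022, 0.0925, 0.1007]
ee_rot: [[0.085, -0.996, 0.0], [-0.996, -0.085, 0.0], [-0.0, -0.0, -1.0]]
wrist_force: [-0.2, -0.5, 0.6]
gripper_width: 0.566
gripper_force: 0.3
```

Call:
{"name": "servo_tool", "arguments": {
  "slide": [
    [-0.0018,0,0],
    [-0.0035,0,0],
    [-0.005,0,0],
    [-0.0065,0,0],
    [-0.008,0,0]
  ],
  "spin": [0,0,0,0,0],
  "grip": [0.43,0.43,0.43,0.43,0.43]
}}

```text
time_s: 11.92
tcp_pos: [0.6014, 0.1005, 0.1006]
ee_rot: [[0.085, -0.996, 0.0], [-0.996, -0.085, 0.0], [-0.0, -0.0, -1.0]]
wrist_force: [0.8, -1.2, 0.6]
gripper_width: 0.571
gripper_force: 0.3
```

Call:
{"name": "servo_tool", "arguments": {
  "slide": [
    [-0.001,0,0],
    [-0.002,0,0],
    [-0.003,0,0],
    [-0.004,0,0],
    [-0.005,0,0]
  ],
  "spin": [0,0,0,0,0],
  "grip": [0.43,0.43,0.43,0.43,0.43]
}}

```text
time_s: 12.33
tcp_pos: [0.601, 0.1054, 0.1005]
ee_rot: [[0.085, -0.996, 0.0], [-0.996, -0.085, -0.0], [0.0, -0.0, -1.0]]
wrist_force: [0.3, -0.8, 0.1]
gripper_width: 0.57
gripper_force: 0.3
```

Call:
{"name": "servo_tool", "arguments": {
  "slide": [
    [-0.0005,0,0],
    [-0.001,0,0],
    [-0.0015,0,0],
    [-0.002,0,0],
    [-0.0025,0,0]
  ],
  "spin": [0,0,0,0,0],
  "grip": [0.43,0.43,0.43,0.43,0.43]
}}

```text
time_s: 12.75
tcp_pos: [0.6008, 0.1078, 0.1005]
ee_rot: [[0.085, -0.996, -0.0], [-0.996, -0.085, -0.0], [0.0, 0.0, -1.0]]
wrist_force: [0.0, -1.2, 0.1]
gripper_width: 0.572
gripper_force: 0.3
```

Call:
{"name": "servo_tool", "arguments": {
  "slide": [
    [-0.0005,0,0],
    [-0.001,0,0],
    [-0.0015,0,0],
    [-0.002,0,0],
    [-0.0025,0,0]
  ],
  "spin": [0,0,0,0,0],
  "grip": [0.43,0.43,0.43,0.43,0.43]
}}

```text
time_s: 13.17
tcp_pos: [0.6005, 0.1103, 0.1005]
ee_rot: [[0.085, -0.996, -0.0], [-0.996, -0.085, -0.0], [0.0, 0.0, -1.0]]
wrist_force: [1.0, -0.4, 1.0]
gripper_width: 0.569
gripper_force: 0.3
```

Call:
{"name": "servo_tool", "arguments": {
  "slide": [
    [-0.0005,0,0],
    [-0.001,0,0],
    [-0.0015,0,0],
    [-0.002,0,0],
    [-0.0025,0,0]
  ],
  "spin": [0,0,0,0,0],
  "grip": [0.43,0.43,0.43,0.43,0.43]
}}

```text
time_s: 13.58
tcp_pos: [0.6008, 0.1115, 0.1006]
ee_rot: [[0.084, -0.996, 0.0], [-0.996, -0.084, -0.002], [0.002, -0.0, -1.0]]
wrist_force: [4.1, -7.2, -1.8]
gripper_width: 0.572
gripper_force: 3.7
```

Call:
{"name": "servo_tool", "arguments": {
  "slide": [
    [-0.0005,0,0],
    [-0.001,0,0],
    [-0.0015,0,0],
    [-0.002,0,0],
    [-0.0025,0,0]
  ],
  "spin": [0,0,0,0,0],
  "grip": [0.43,0.43,0.43,0.43,0.43]
}}

```text
time_s: 14.0
tcp_pos: [0.6019, 0.1128, 0.1007]
ee_rot: [[0.083, -0.997, 0.003], [-0.997, -0.083, -0.003], [0.003, -0.002, -1.0]]
wrist_force: [8.4, -12.3, -3.3]
gripper_width: 0.57
gripper_force: 6.4
```

Run:
```python
from h import *
k,W,hs=look('s5.png',(110,230,290,450),'scene')
for n in('carton','carton_rear'):
    print(n,[(np.round(lane(d['point'])*1000,1).tolist(),round(d['conf'],2)) for d in tip_of(n,'scene')][:2])
```

```text
14.0 tcp lane [-2.2 89.3] 0.1007 F lane [  7.3 -12.9] -3.3
caps (array([619.4, 214.7]), array([25.4, 63.6]), np.float32(100.0), 112) lane [ 24.  189.3]
carton [([-2.2, 169.4], 0.65)]
carton_rear []
```

View pics/s5.png

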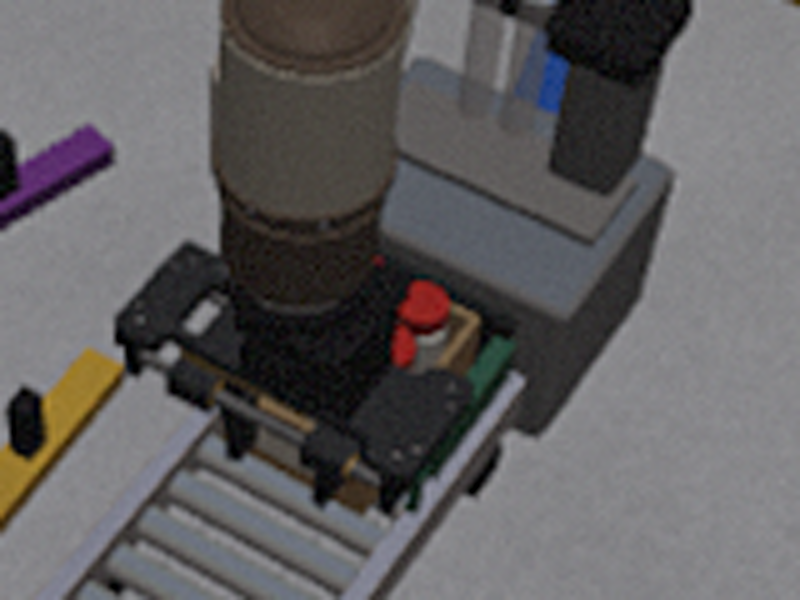

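It shows the carton deep in the bay, with contact felt at about 13 N. I'll back off and measure the carton unobstructed.

Call:
{"name": "servo_tool", "arguments": {
  "slide": [
    [0.002,0,0],
    [0.006,0,0],
    [0.015,0,0],
    [0.03,0,0],
    [0.05,0,0]
  ],
  "spin": [0,0,0,0,0],
  "grip": [0.43,0.43,0.43,0.43,0.43]
}}

```text
time_s: 14.57
tcp_pos: [0.6043, 0.0654, 0.1006]
ee_rot: [[0.087, -0.996, 0.0], [-0.996, -0.087, 0.0], [-0.0, -0.0, -1.0]]
wrist_force: [-0.1, -0.2, -0.2]
gripper_width: 0.572
gripper_force: 0.0
```

Call:
{"name": "servo_tool", "arguments": {
  "slide": [
    [0.03,0,-0.02],
    [0.06,0,-0.04],
    [0.1,0,-0.06],
    [0.14,0,-0.06],
    [0.18,0,-0.06]
  ],
  "spin": [0,0,0,0,0],
  "grip": [0.43,0.43,0.43,0.43,0.43]
}}

```text
time_s: 14.98
tcp_pos: [0.6202, -0.116, 0.1628]
ee_rot: [[0.086, -0.996, 0.004], [-0.996, -0.086, 0.0], [0.0, -0.004, -1.0]]
wrist_force: [-0.6, 0.5, -0.4]
gripper_width: 0.573
gripper_force: 0.0
```

Call:
{"name": "servo_tool", "arguments": {
  "slide": [
    [0.03,0,0],
    [0.06,0,0],
    [0.1,0,0],
    [0.1,0,0],
    [0.1,0,0]
  ],
  "spin": [0,0,0,0,0],
  "grip": [0.43,0.43,0.43,0.43,0.43]
}}

```text
time_s: 15.4
tcp_pos: [0.6273, -0.2163, 0.16]
ee_rot: [[0.081, -0.997, -0.001], [-0.997, -0.081, 0.0], [-0.0, 0.001, -1.0]]
wrist_force: [-0.1, 0.6, 0.2]
gripper_width: 0.568
gripper_force: 0.0
```

Run:
```python
from h import *
k,W,hs=look('t6.png',(130,230,190,350),'top')
for n in('carton','carton_rear','bay_home','chock_bar'):
    print(n,[(np.round(d['point'],3).tolist(),np.round(lane(d['point'])*1000,1).tolist(),round(d['conf'],2)) for d in tip_of(n,'top')][:2])
m=box(W,(.5,.7),(.1,.25),(.1,.14));Q=(W[m][:,:2]-O)@L.T
b=(abs(Q[:,0])<.056)&(Q[:,1]<.232)
q=np.round(np.c_[Q[b]*1000],1);print(len(q),np.percentile(q,[0,1,50,99,100],axis=0));print(rect(np.c_[Q[b],Q[b][:,:1]]))
# rear edge fit: min Y per X bin
for x in range(-50,50,10):
    c=q[(q[:,0]>=x)&(q[:,0]<x+10)];print(x,c[:,1].min() if len(c) else None,end='; ')
np.savez('top6.npz',**k)
```

```text
15.4 tcp lane [  -5.  -240.8] 0.16 F lane [-0.1  0.6] 0.2
caps (array([594. , 187.8]), array([ 76.1, 106.8]), np.float32(94.61), 531) lane [ -3.6 164.7]
carton [([0.595, 0.19, 0.056], [-2.8, 166.3], 0.76)]
carton_rear [([0.603, 0.123, 0.086], [-0.5, 99.8], 0.97)]
bay_home []
chock_bar [([0.444, 0.062, -0.001], [-163.3, 52.2], 0.96), ([0.5, 0.587, 0.002], [-63.2, 570.6], 0.94)]
925 [[-55.8    99.1  ]
 [-53.676 100.124]
 [-11.4   163.3  ]
 [ 45.676 228.4  ]
 [ 46.9   230.6  ]]
(array([ -4.5, 164.8]), array([131. , 102.8]), np.float32(89.63), 925)
-50 99.6; -40 101.6; -30 100.5; -20 99.6; -10 99.4; 0 101.0; 10 99.9; 20 99.1; 30 101.1; 40 100.6;
```

View pics/t6.png

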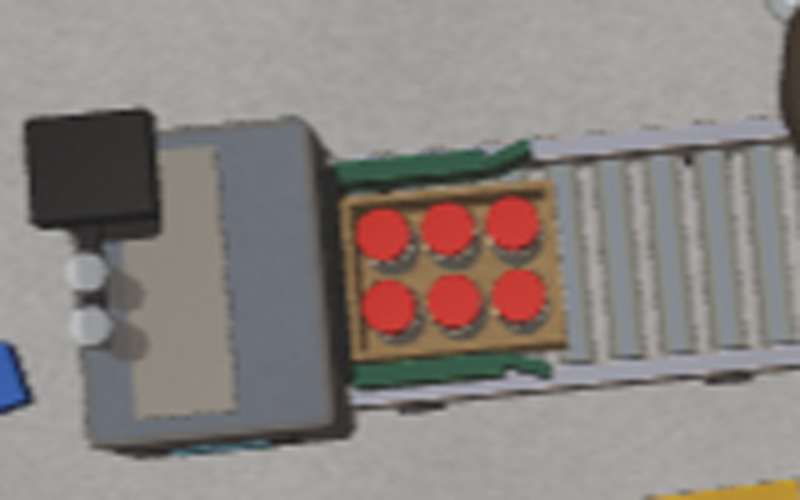

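The carton is home at lane y ≈ 165–166 mm, within about 0.4° of square, between the cheeks. Next is the chock bar.

Call:
{"name": "servo_tool", "arguments": {
  "slide": [
    [-0.035,0.0192,0],
    [-0.07,0.0384,0],
    [-0.105,0.0576,0],
    [-0.14,0.0768,0],
    [-0.175,0.096,0]
  ],
  "spin": [0,0,0,0,0],
  "grip": [0.43,0.43,0.43,0.43,0.43]
}}

```text
time_s: 16.07
tcp_pos: [0.5163, -0.0452, 0.1608]
ee_rot: [[0.087, -0.996, 0.001], [-0.996, -0.087, 0.0], [-0.0, -0.001, -1.0]]
wrist_force: [1.1, 1.5, -0.1]
gripper_width: 0.569
gripper_force: 0.0
```

Call:
{"name": "servo_tool", "arguments": {
  "slide": [
    [-0.035,0.0192,0],
    [-0.07,0.0384,0],
    [-0.1,0.055,0],
    [-0.1156,0.0638,0],
    [-0.1156,0.0638,0]
  ],
  "spin": [7,14,21,28,35],
  "grip": [0.43,0.43,0.43,0.43,0.43]
}}

```text
time_s: 16.48
tcp_pos: [0.4417, 0.0656, 0.1611]
ee_rot: [[-0.47, -0.883, 0.0], [-0.883, 0.47, 0.001], [-0.001, 0.0, -1.0]]
wrist_force: [0.1, 0.1, -0.6]
gripper_width: 0.571
gripper_force: 0.0
```

Call:
{"name": "servo_tool", "arguments": {
  "slide": [
    [0,0,0],
    [0,0,0],
    [0,0,0],
    [0,0,0],
    [0,0,0]
  ],
  "spin": [7,14,21,28,35],
  "grip": [0.43,0.43,0.43,0.43,0.43]
}}

```text
time_s: 16.9
tcp_pos: [0.4439, 0.0634, 0.1609]
ee_rot: [[-0.893, -0.45, 0.001], [-0.45, 0.893, 0.0], [-0.001, 0.0, -1.0]]
wrist_force: [-0.4, -0.4, -0.7]
gripper_width: 0.569
gripper_force: 0.0
```

Call:
{"name": "servo_tool", "arguments": {
  "slide": [
    [0,0,0],
    [0,0,0],
    [0,0,0],
    [0,0,0],
    [0,0,0]
  ],
  "spin": [7,14,17.8,17.8,17.8],
  "grip": [0.43,0.43,0.43,0.43,0.43]
}}

```text
time_s: 17.32
tcp_pos: [0.4441, 0.0631, 0.1608]
ee_rot: [[-0.987, -0.163, 0.001], [-0.163, 0.987, 0.0], [-0.001, 0.0, -1.0]]
wrist_force: [-0.2, -0.6, -0.3]
gripper_width: 0.571
gripper_force: 0.0
```

Run:
```python
from h import *
# refined bar pose from unobstructed pictures
for f in('top0.npz','top6.npz','scene0.npz'):
    k=dict(np.load(f));W=cloud(k);hs=cv2.cvtColor(k['pixels'],cv2.COLOR_BGR2HSV)
    yel=(hs[...,0]>15)&(hs[...,0]<32)&(hs[...,1]>120)
    m=box(W,(.38,.5),(-.05,.17),(.014,.026))&yel;print(f,rect(W[m]))
    m=box(W,(.4,.48),(.02,.1),(.064,.076));print(' block',rect(W[m]),W[m].mean(0).round(4))
s=sense();print(s['time_s'],s['tcp_pos'],s['ee_rot'].round(4),s['joints'].round(1))
e=s['ee_rot'];print(e[:2,:2].T@(np.array([.443,.059])-s['tcp_pos'][:2]))
```

```text
top0.npz (array([442.6,  59.6]), array([ 29.3, 173.1]), np.float32(96.91), 420)
 block (array([443.1,  59.2]), array([18.7, 12.5]), np.float32(89.41), 28) [0.4434 0.0581 0.07  ]
top6.npz (array([442.7,  59.6]), array([ 29.3, 172.6]), np.float32(96.95), 415)
 block (array([442.9,  59.2]), array([18.6, 12.5]), np.float32(89.47), 29) [0.4433 0.0583 0.0711]
scene0.npz (array([445.4,  58.3]), array([ 30.4, 173.1]), np.float32(96.81), 393)
 block (array([444. ,  58.3]), array([17. , 23.7]), np.float32(104.18), 37) [0.445  0.0594 0.0692]
17.3167 [0.44406147 0.06307601 0.16083593] [[-9.866e-01 -1.629e-01  6.000e-04]
 [-1.629e-01  9.866e-01  3.000e-04]
 [-6.000e-04  2.000e-04 -1.000e+00]] [  29.    10.1  -30.5   -0.   -49.4 -109.6]
[ 0.00171116 -0.0038487 ]
```

Call:
{"name": "servo_tool", "arguments": {
  "slide": [
    [0.001,-0.004,0.02],
    [0.001,-0.004,0.045],
    [0.001,-0.004,0.07],
    [0.001,-0.004,0.08],
    [0.001,-0.004,0.08]
  ],
  "spin": [2.5,2.5,2.5,2.5,2.5],
  "grip": [0.43,0.43,0.43,0.43,0.43]
}}

```text
time_s: 17.73
tcp_pos: [0.4422, 0.0578, 0.0784]
ee_rot: [[-0.993, -0.118, -0.005], [-0.118, 0.993, -0.002], [0.005, -0.002, -1.0]]
wrist_force: [0.5, 0.1, 0.5]
gripper_width: 0.567
gripper_force: 0.0
```

Call:
{"name": "servo_tool", "arguments": {
  "slide": [
    [0,0,0.01],
    [0,0,0.02],
    [0,0,0.028],
    [0,0,0.028],
    [0,0,0.028]
  ],
  "spin": [0,0,0,0,0],
  "grip": [0.43,0.43,0.43,0.43,0.43]
}}

```text
time_s: 18.15
tcp_pos: [0.4441, 0.0585, 0.0529]
ee_rot: [[-0.993, -0.117, 0.0], [-0.117, 0.993, -0.0], [-0.0, -0.0, -1.0]]
wrist_force: [0.1, 0.6, 0.0]
gripper_width: 0.571
gripper_force: 0.0
```

Call:
{"name": "servo_tool", "arguments": {
  "slide": [
    [0,0,0],
    [0,0,0],
    [0,0,0],
    [0,0,0],
    [0,0,0]
  ],
  "spin": [0,0,0,0,0],
  "grip": [0.55,0.65,0.75,0.85,1]
}}

```text
time_s: 18.57
tcp_pos: [0.4441, 0.0584, 0.0528]
ee_rot: [[-0.993, -0.116, 0.001], [-0.116, 0.993, 0.0], [-0.001, 0.0, -1.0]]
wrist_force: [-0.1, -0.2, -0.5]
gripper_width: 0.278
gripper_force: 0.0
```

Call:
{"name": "servo_tool", "arguments": {
  "slide": [
    [0,0,0],
    [0,0,0],
    [0,0,0],
    [0,0,0],
    [0,0,0]
  ],
  "spin": [0,0,0,0,0],
  "grip": [1,1,1,1,1]
}}

```text
time_s: 18.98
tcp_pos: [0.4441, 0.0585, 0.0527]
ee_rot: [[-0.993, -0.116, 0.0], [-0.116, 0.993, 0.0], [-0.0, 0.0, -1.0]]
wrist_force: [-1.2, 1.5, 3.1]
gripper_width: 0.23
gripper_force: 30.0
```

Call:
{"name": "servo_tool", "arguments": {
  "slide": [
    [0,0,-0.01],
    [0,0,-0.035],
    [0,0,-0.07],
    [0,0,-0.1],
    [0,0,-0.12]
  ],
  "spin": [0,0,0,0,0],
  "grip": [1,1,1,1,1]
}}

```text
time_s: 19.4
tcp_pos: [0.4438, 0.0582, 0.1742]
ee_rot: [[-0.993, -0.116, 0.001], [-0.116, 0.993, 0.001], [-0.001, 0.0, -1.0]]
wrist_force: [0.9, 0.6, -4.0]
gripper_width: 0.225
gripper_force: 30.0
```

Call:
{"name": "servo_tool", "arguments": {
  "slide": [
    [0,0,0],
    [0,0,0],
    [0,0,0],
    [0,0,0],
    [0,0,0]
  ],
  "spin": [-5,-11,-17,-23,-29],
  "grip": [1,1,1,1,1]
}}

```text
time_s: 19.82
tcp_pos: [0.4424, 0.0577, 0.1711]
ee_rot: [[-0.81, -0.586, -0.004], [-0.586, 0.81, -0.001], [0.003, 0.001, -1.0]]
wrist_force: [0.6, 0.4, -5.2]
gripper_width: 0.23
gripper_force: 30.0
```

Call:
{"name": "servo_tool", "arguments": {
  "slide": [
    [0,0,0],
    [0,0,0],
    [0,0,0],
    [0,0,0],
    [0,0,0]
  ],
  "spin": [-6,-12,-18,-24,-30],
  "grip": [1,1,1,1,1]
}}

```text
time_s: 20.23
tcp_pos: [0.4424, 0.0577, 0.171]
ee_rot: [[-0.408, -0.913, -0.004], [-0.913, 0.408, -0.001], [0.002, 0.003, -1.0]]
wrist_force: [0.1, -0.1, -3.7]
gripper_width: 0.228
gripper_force: 30.0
```

Call:
{"name": "servo_tool", "arguments": {
  "slide": [
    [0,0,0],
    [0,0,0],
    [0,0,0],
    [0,0,0],
    [0,0,0]
  ],
  "spin": [-6,-12,-18,-24,-29.2],
  "grip": [1,1,1,1,1]
}}

```text
time_s: 20.65
tcp_pos: [0.4424, 0.0577, 0.171]
ee_rot: [[0.089, -0.996, -0.004], [-0.996, -0.089, -0.001], [0.001, 0.004, -1.0]]
wrist_force: [-0.7, 0.1, -5.5]
gripper_width: 0.227
gripper_force: 30.0
```

Call:
{"name": "servo_tool", "arguments": {
  "slide": [
    [0,0,0],
    [0,0,0],
    [0,0,0],
    [0,0,0],
    [0,0,0]
  ],
  "spin": [0,0,0,0,0],
  "grip": [1,1,1,1,1]
}}

```text
time_s: 21.07
tcp_pos: [0.4437, 0.0583, 0.1724]
ee_rot: [[0.084, -0.996, -0.0], [-0.996, -0.084, -0.0], [0.0, 0.0, -1.0]]
wrist_force: [0.3, -0.4, -4.9]
gripper_width: 0.231
gripper_force: 30.0
```

Call:
{"name": "servo_tool", "arguments": {
  "slide": [
    [-0.005,-0.03,0],
    [-0.01,-0.065,0],
    [-0.018,-0.105,0],
    [-0.024,-0.14,0],
    [-0.0277,-0.164,0]
  ],
  "spin": [0,0,0,0,0],
  "grip": [1,1,1,1,1]
}}

```text
time_s: 21.48
tcp_pos: [0.6082, 0.1008, 0.1721]
ee_rot: [[0.085, -0.996, 0.002], [-0.996, -0.085, 0.0], [-0.0, -0.002, -1.0]]
wrist_force: [0.4, -0.0, -3.7]
gripper_width: 0.228
gripper_force: 30.0
```

Call:
{"name": "servo_tool", "arguments": {
  "slide": [
    [0,0,0.01],
    [0,0,0.02],
    [0,0,0.03],
    [0,0,0.04],
    [0,0,0.046]
  ],
  "spin": [0,0,0,0,0],
  "grip": [1,1,1,1,1]
}}

```text
time_s: 21.9
tcp_pos: [0.6032, 0.0993, 0.1247]
ee_rot: [[0.085, -0.996, -0.003], [-0.996, -0.085, -0.001], [0.001, 0.003, -1.0]]
wrist_force: [-0.3, -0.1, -4.6]
gripper_width: 0.228
gripper_force: 30.0
```

Call:
{"name": "servo_tool", "arguments": {
  "slide": [
    [0,0,0],
    [0,0,0],
    [0,0,0],
    [0,0,0],
    [0,0,0]
  ],
  "spin": [0,0,0,0,0],
  "grip": [1,1,1,1,1]
}}

```text
time_s: 22.32
tcp_pos: [0.6053, 0.1, 0.1274]
ee_rot: [[0.085, -0.996, 0.001], [-0.996, -0.085, 0.001], [-0.0, -0.002, -1.0]]
wrist_force: [-0.2, -0.3, -4.0]
gripper_width: 0.227
gripper_force: 30.0
```

Run:
```python
from h import *
s=sense();print(np.degrees(np.arctan2(-s['ee_rot'][1,1],-s['ee_rot'][0,1])))
k,W,hs=look('s7.png',(110,230,290,450),'scene')
yel=(hs[...,0]>15)&(hs[...,0]<32)&(hs[...,1]>120)
m=box(W,(.48,.72),(0.03,.18),(.06,.105))&yel;Q=W[m];q=np.c_[lane(0)*0+(Q[:,:2]-O)@L.T,Q[:,2]]
print(len(q),np.percentile(q,[1,50,99],axis=0).round(4));t=q[q[:,2]>.085];print('top',rect(t) if len(t)>5 else 0)
```

```text
4.882978221760542
22.3167 tcp lane [ 0.1 76.3] 0.1274 F lane [-0.2 -0.3] -4.0
caps (array([614.7, 216.4]), array([31.3, 56.6]), np.float32(96.09), 125) lane [ 19.4 191.4]Traceback (most recent call last):
  File "<stdin>", line 5, in <module>
  File "h.py", line 14, in lane
    def lane(p): return L@(np.asarray(p)[:2]-O)
                           ~~~~~~~~~~~~~^^^^
IndexError: too many indices for array: array is 0-dimensional, but 1 were indexed
```

View pics/s7.png

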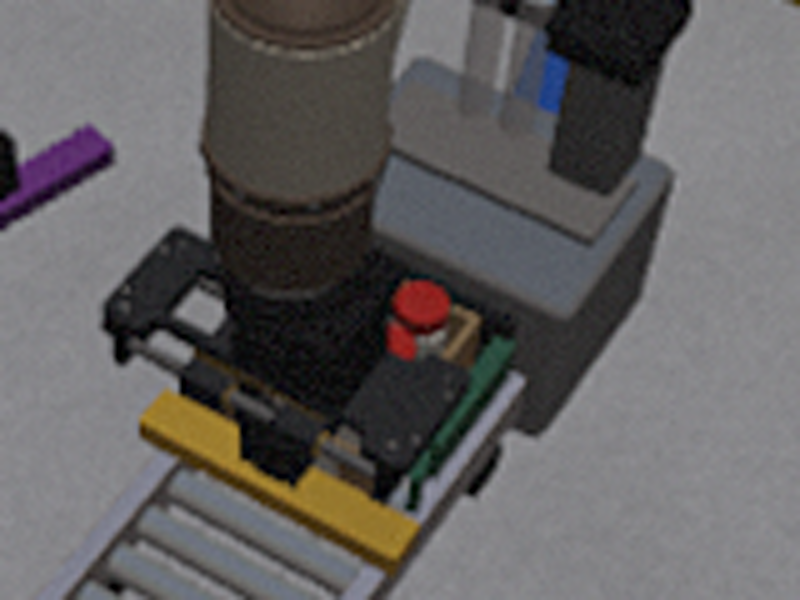

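Call:
{"name": "servo_tool", "arguments": {
  "slide": [
    [0,0,0.002],
    [0,0,0.004],
    [0,0,0.006],
    [0,0,0.008],
    [0,0,0.008]
  ],
  "spin": [0,0,0,0,0],
  "grip": [1,1,1,1,1]
}}

```text
time_s: 22.78
tcp_pos: [0.6048, 0.0998, 0.1181]
ee_rot: [[0.085, -0.996, -0.001], [-0.996, -0.085, -0.0], [0.0, 0.001, -1.0]]
wrist_force: [-0.5, -0.3, -3.8]
gripper_width: 0.229
gripper_force: 30.0
```

Call:
{"name": "servo_tool", "arguments": {
  "slide": [
    [-0.001,0,0],
    [-0.002,0,0],
    [-0.003,0,0],
    [-0.004,0,0],
    [-0.005,0,0]
  ],
  "spin": [0,0,0,0,0],
  "grip": [1,1,1,1,1]
}}

```text
time_s: 23.2
tcp_pos: [0.6046, 0.105, 0.1186]
ee_rot: [[0.085, -0.996, 0.0], [-0.996, -0.085, 0.0], [-0.0, -0.0, -1.0]]
wrist_force: [-0.1, -0.1, -4.5]
gripper_width: 0.229
gripper_force: 30.0
```

Call:
{"name": "servo_tool", "arguments": {
  "slide": [
    [-0.0005,0,0],
    [-0.001,0,0],
    [-0.0015,0,0],
    [-0.002,0,0],
    [-0.0025,0,0]
  ],
  "spin": [0,0,0,0,0],
  "grip": [1,1,1,1,1]
}}

```text
time_s: 23.62
tcp_pos: [0.6043, 0.1074, 0.1186]
ee_rot: [[0.085, -0.996, -0.0], [-0.996, -0.085, -0.0], [0.0, 0.0, -1.0]]
wrist_force: [-0.2, 0.1, -4.8]
gripper_width: 0.231
gripper_force: 30.0
```

Call:
{"name": "servo_tool", "arguments": {
  "slide": [
    [-0.0004,0,0],
    [-0.0008,0,0],
    [-0.0012,0,0],
    [-0.0016,0,0],
    [-0.002,0,0]
  ],
  "spin": [0,0,0,0,0],
  "grip": [1,1,1,1,1]
}}

```text
time_s: 24.03
tcp_pos: [0.6042, 0.1089, 0.1186]
ee_rot: [[0.085, -0.996, -0.0], [-0.996, -0.085, -0.001], [0.001, 0.0, -1.0]]
wrist_force: [1.0, -3.1, -3.8]
gripper_width: 0.225
gripper_force: 30.0
```

Call:
{"name": "servo_tool", "arguments": {
  "slide": [
    [-0.0004,0,0],
    [-0.0008,0,0],
    [-0.0012,0,0],
    [-0.0012,0,0.0004],
    [-0.0012,0,0.0008]
  ],
  "spin": [0,0,0,0,0],
  "grip": [1,1,1,1,1]
}}

```text
time_s: 24.45
tcp_pos: [0.6043, 0.1092, 0.1184]
ee_rot: [[0.085, -0.996, 0.0], [-0.996, -0.085, -0.002], [0.002, 0.0, -1.0]]
wrist_force: [0.2, -6.3, -0.9]
gripper_width: 0.228
gripper_force: 30.0
```

Call:
{"name": "servo_tool", "arguments": {
  "slide": [
    [0,0,0.0003],
    [0,0,0.0006],
    [0,0,0.0006],
    [0,0,0.0006],
    [0,0,0.0006]
  ],
  "spin": [0,0,0,0,0],
  "grip": [1,1,1,1,1]
}}

```text
time_s: 24.87
tcp_pos: [0.6043, 0.1093, 0.1179]
ee_rot: [[0.085, -0.996, 0.0], [-0.996, -0.085, -0.002], [0.002, -0.0, -1.0]]
wrist_force: [0.5, -4.3, -0.1]
gripper_width: 0.227
gripper_force: 30.0
```

Call:
{"name": "servo_tool", "arguments": {
  "slide": [
    [0,0,0.0004],
    [0,0,0.0004],
    [0,0,0.0004],
    [0,0,0.0004],
    [0,0,0.0004]
  ],
  "spin": [0,0,0,0,0],
  "grip": [1,1,0.72,0.68,0.6]
}}

```text
time_s: 25.28
tcp_pos: [0.6048, 0.1113, 0.1177]
ee_rot: [[0.086, -0.996, 0.002], [-0.996, -0.086, 0.001], [-0.001, -0.002, -1.0]]
wrist_force: [-0.1, 0.6, 0.2]
gripper_width: 0.328
gripper_force: 0.0
```

Call:
{"name": "servo_tool", "arguments": {
  "slide": [
    [0,0,0],
    [0,0,0],
    [0,0,0],
    [0,0,0],
    [0,0,0]
  ],
  "spin": [0,0,0,0,0],
  "grip": [0.5,0.5,0.5,0.5,0.5]
}}

```text
time_s: 25.7
tcp_pos: [0.6041, 0.1107, 0.1167]
ee_rot: [[0.085, -0.996, 0.0], [-0.996, -0.085, 0.0], [-0.0, -0.0, -1.0]]
wrist_force: [-0.3, 0.1, -0.7]
gripper_width: 0.494
gripper_force: 0.0
```

Call:
{"name": "servo_tool", "arguments": {
  "slide": [
    [0,0,-0.01],
    [0,0,-0.03],
    [0,0,-0.06],
    [0,0,-0.09],
    [0,0,-0.12]
  ],
  "spin": [0,0,0,0,0],
  "grip": [0.5,0.5,0.5,0.5,0.5]
}}

```text
time_s: 26.12
tcp_pos: [0.604, 0.1104, 0.2389]
ee_rot: [[0.085, -0.996, 0.0], [-0.996, -0.085, -0.0], [0.0, -0.0, -1.0]]
wrist_force: [0.6, 0.8, -0.8]
gripper_width: 0.505
gripper_force: 0.0
```

Call:
{"name": "servo_tool", "arguments": {
  "slide": [
    [0.04,0,0],
    [0.08,0,0],
    [0.12,0,0],
    [0.16,0,0],
    [0.2,0,0]
  ],
  "spin": [0,0,0,0,0],
  "grip": [0.5,0.5,0.5,0.5,0.5]
}}

```text
time_s: 26.53
tcp_pos: [0.621, -0.0904, 0.238]
ee_rot: [[0.086, -0.996, 0.001], [-0.996, -0.086, 0.0], [0.0, -0.001, -1.0]]
wrist_force: [1.0, -0.1, 0.4]
gripper_width: 0.499
gripper_force: 0.0
```

Call:
{"name": "servo_tool", "arguments": {
  "slide": [
    [0.04,0,0],
    [0.08,0,0],
    [0.1,0,0],
    [0.1,0,0],
    [0.1,0,0]
  ],
  "spin": [0,0,0,0,0],
  "grip": [0.5,0.5,0.5,0.5,0.5]
}}

```text
time_s: 26.95
tcp_pos: [0.6293, -0.1897, 0.2371]
ee_rot: [[0.082, -0.997, 0.0], [-0.997, -0.082, 0.0], [-0.0, -0.0, -1.0]]
wrist_force: [-1.1, 0.6, 1.4]
gripper_width: 0.495
gripper_force: 0.0
```

Run:
```python
from h import *
k,W,hs=look('t8.png',(130,230,190,350),'top')
yel=(hs[...,0]>15)&(hs[...,0]<32)&(hs[...,1]>150)
m=box(W,(.48,.72),(0.03,.18),(.075,.095))&yel;Q=W[m];q=np.c_[(Q[:,:2]-O)@L.T,Q[:,2]]
print('bar',rect(q),np.median(q[:,2]))
m=box(W,(.5,.7),(.1,.25),(.1,.14));Q=(W[m][:,:2]-O)@L.T
b=(abs(Q[:,0])<.056)&(Q[:,1]<.232);print('carton',rect(Q[b]))
```

```text
26.95 tcp lane [  -0.7 -214.4] 0.2371 F lane [-1.   0.7] 1.4
caps (array([594. , 187.9]), array([ 75.5, 106.6]), np.float32(94.57), 529) lane [ -3.6 164.8]
bar (array([-1.6, 86.2]), array([ 29.1, 173.9]), np.float32(179.35), 442) 0.08502434244408043
carton (array([ -5. , 153.7]), array([154.1, 102.4]), np.float32(89.43), 977)
```

View pics/t8.png

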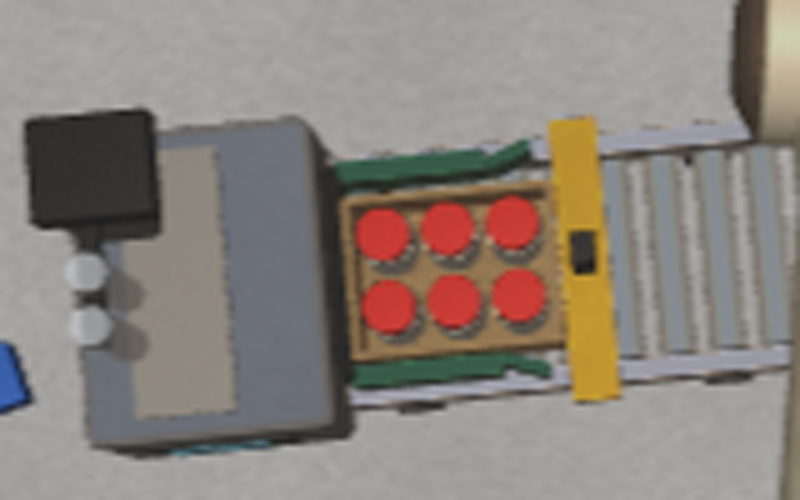

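The top view shows the bar resting on both rails at lane x ≈ -1.6 mm, y ≈ 86 mm, top at 85 mm. It is flush with the carton's rear face (pixels around 575,260), and the carton is still home.

```bash
python3 -c "
from station import *
print(finish_job())"
```

```text
the job is handed in; nothing more can be done
None
```

The job is handed in at about 27 s: the carton is home and square against the back stop, and the small yellow chock bar lies across both rails, about 2 mm off centre, flush with the carton's rear face and released.

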